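# Check the boat, then hold the index plunger out until the slide is home

## Robot

A 7-joint arm with a two-finger parallel gripper is mounted at the origin on a cart in front of the work surface, level with it; the furniture and walls round the work are solid. World frame = base frame: x ahead of the robot, y to its left, z up, the work surface at z = 0. Lengths are in m, angles in rad, forces in N, time in s.
With the tool pointing down it reaches from about 0.4 to 0.85 m from the base axis. Payload 10.4 kg.
Tool frame: the origin (TCP) lies at the centre of the arm's flange, where the gripper is bolted on; the fingertips stand 173 mm ahead of it and the grasp point (between the pads) lies 155 mm ahead of it; z points along the fingers, y is the line along which they close (so a half turn about z gives the same grasp; the last joint's range is limited). The gripper opens to 85 mm and grips with 20 to 120 N. Pads are 22 mm wide; open, the fingers measure 114 mm over their backs; the gripper's body (76 mm by 85 mm) begins 54 mm behind the grasp point. The pads swing forward as they close: fully open they stand 13 mm farther back than shut.
Start: joints at [1.157, 0.332, -0.065, 1.46, 0.022, 1.35, -0.088], TCP at [0.238, -0.578, 0.405] pointing down, gripper open.
Joint ranges: [-2.6, 2.6], [-0.5, 2.12], [-1.47, 1.34], [0.16, 2.42], [-1.27, 4.41], [0.06, 2.06], [-2.6, 2.6]. Speed limits (rad/s): [2.22, 2.22, 2.79, 2.79, 3.14, 3.14, 3.14].

## Interface

Orientations are given as a unit quaternion [x, y, z, w].
In Python, from workcell import manip, viewer, finder gives the robot as it stands.
- The arm moves only by the tool arm_command, never from a script. Its argument "plan" is a list of rows, each an object with "dp": the shift along the tool's x, y, z in mm, a list of three; "spin": the turn about the tool's z in rad. A call has 1 to 5 rows; each row shifts and turns the commanded pose from where the row before left it, along the tool's axes as they then stand; what a row does not reach is not made up. A row lasts 1/10 s, in which the tool goes at most 50 mm and 8.59 degrees, less where a joint would pass 70% of its speed; a pose out of reach is approached as far as the arm can. A call is refused whole if a number of a shift passes 50 or a number of a turn 0.15, either way. A call with a gripper value outside its range is refused whole. "grip" is the closure, from -1 (fully open) to 1 (shut), set as the call begins (left out, the last holds). The fingers move at their own pace and stop on an object; "newtons" is the grip in N (left out, the last holds). Time passes only in rows, so rows that do not move let the fingers close. It gives the time, the measured TCP pose, the force, the opening and the grip force at its end, in the units of the state.
- manip.get_obs(): the state, without advancing time (a new reading comes with each control period).
- viewer.camera(name): name is "scene" or "top"; returns the picture (420x560x3 uint8, blue, green, red); there is no depth.
- viewer.camera_params(name): a dict with "vertical_fov" (degrees; the focal length in pixels is half the picture's height over the tangent of half this angle, whatever the lens; pixels are square), "cx", "cy" (the principal point, pixels), "R" (3x3) and "t" (3): a world point X has camera coordinates R X + t. Camera axes: x right, y down, z forward; pixel columns grow to the right and rows downward; lengths in m; the calibration is good to about 2 mm. A picture is of the moment at which its call begins. camera_params takes no time and is no camera call.
- manip.hand_in(): hands the job in; it is judged then, once.
Trained networks look in the newest picture that a camera, given by its name, has taken for a name from the list of things; names that differ only in an ending like _2 or _b are one class to them, and where a whole thing is asked for, a point or a joint stands for the part that bears it (a point fixed in the world has none). Each returns a list of dicts, best first, with "score" (0 to 1); they miss things now and then, are a little off and sometimes report something else, mostly with a low value. They report only what shows in the picture. A call takes as long as a camera call.
- finder.find_in(camera, thing): "position" ([x, y, z] in m, in world coordinates, good to about 4 mm: the middle of the surface that is visible of it).
The state is a dict: "clock": time; "joint_pos": joint angles; "joint_velocities": joint speeds; "tau": joint torques, N m; "position": TCP position; "ee_rot": TCP orientation; "ft_force": force on the tool from outside, world axes, zero at the start; "torque": the same for the moment, N m; "grip_width": opening from 0.0 (shut) to 1.0 (fully open); "grasp_force": force on a finger pad.
Only numpy, scipy, OpenCV 4.12 (cv2) and the standard library are available. Lean on these libraries where they do the work, as an engineer would, in place of code of your own. Each camera call takes 0.05 s, during which the arm holds its last target. There are 200 camera calls.

## Task

Before the boat on the bench slide comes back to the load end, check it: take the pocket infrared thermometer out of its holster, hold it steady for a good second with its lens pointing at the middle of the porcelain boat, some 3 to 10 cm off and without touching the slide, and put it back upright in the holster. Then pull the index plunger's knob fully up and hold it there while the sprung carriage runs home to its stop, with the pin never dropping onto the index bar on the way. Finish while still holding the knob fully up with the gripper, as I will take over the slide from there, and leave the bottle, the beaker and the rubber bulb where they are.

Things in the scene. Friction and masses are not known exactly. Their poses are not given: they have to be found in the camera images.
- thermometer: pocket infrared thermometer: a grey upright bar 24 (own x) x 36 (own y) x 120 mm (own z), 90 g, black panel with display on its -x face. Origin: centre of the lens on its lower end; the lens looks along its own -z. From 20 mm above the lens up to the top the body has flat sides, below that it is a round lens barrel 24 mm across. At the start it stands lens down in the holster, its top 66 mm above the holster's rim, so it is gripped by the upper part from above
- holster: black open-topped plastic holster screwed to the worktop: a pocket 38 x 50 mm outside, 32 (own x) x 44 (own y) mm inside, rim 52 mm above the worktop, on a foot 74 x 86 x 6 mm. Origin: centre of the underside, on the worktop. The pocket's floor is 6 mm above the origin; stowed, the thermometer stands on it (origin at 0, 0, 6 mm in the holster's frame, 4 mm play all round)
- slide_base: bench loading slide, screwed to the worktop: grey metal plate 134 x 344 x 10 mm with end blocks, two guide rods along own y and a bracket at the middle of its front (-x) side that carries the index plunger. Origin: on the worktop under the middle of the guides; the plate reaches from -76 to +58 mm along own x; z up. The load end (home stop) is at own -y. All parts of the slide lie lower than the top of the knob
- boat: white porcelain combustion boat, 13 x 82 x 10 mm, long side along the slide's y, lying loose (2 to 3 mm play) in the carrier on top of the carriage and riding with it. Origin: centre of its underside, 53 mm above the worktop; its rim is 63 mm above the worktop. At the start it lies some 75 mm from the plunger, toward own +y of slide_base
- carriage (a joint): travel of the carriage along the slide, m: 0 = the outer station where it starts, locked by the index pin in a hole of the index bar (a flat steel bar on the carriage's front side with a hole at every 0.03 m); it grows toward own -y of slide_base, 0.12 = home against the stop at the load end. A spring (5 N, damped) drives it home in about 2 s, at up to 90 mm/s, as soon as the pin is clear of the bar
- knob (a point): centre of the black fluted round knob on top of the index plunger: 26 mm diameter, 26 mm high, axis vertical. This point is 107 mm above the worktop when the pin is seated (knob from 94 to 120 mm). Below it is a steel barrel 16 mm across down to a hexagon and a bracket whose top is 72 mm above the worktop; the sides of the knob are free all round
- index_pin (a joint): lift of the plunger, m: 0 = seated in the hole (7 mm deep), 0.007 = tip level with the top of the index bar, 0.012 = fully up against its stop. A spring pushes it down with 5 N when seated and 10 N fully up; it drops back if let go
- amber_bottle: bystander: amber glass reagent bottle with black cap, 58 mm diameter, 122 mm high; origin at the centre of its underside
- beaker: bystander: empty glass beaker, 57 mm diameter, 73 mm high; origin at the centre of its underside
- bulb: bystander: red rubber pipette bulb, 62 mm ball; origin at its underside

How it is judged:
On the way, in this order (a step that is already met when the one before it is completed fails the run):
1. the thermometer is held in the gripper, steady, for a second: the middle of the boat within 12 mm of the lens axis and 20 to 120 mm in front of the lens, the slide still locked (x of boat in the frame of thermometer between -0.012 and 0.012 m and y of boat in the frame of thermometer between -0.012 and 0.012 m and z of boat in the frame of thermometer between -0.12 and -0.02 m and linear speed of thermometer below 0.02 m/s and angular speed of thermometer below 0.2 rad/s and contact force between the fingers and thermometer above 0.5 N and value of joint carriage below 0.006 m), for 1 s.
2. the thermometer stands in the holster again, let go, the slide still locked (horizontal distance between thermometer and holster below 0.01 m and z of thermometer in the frame of holster below 0.01 m and angle between thermometer's own z axis and vertical below 0.17 rad and contact force between the fingers and thermometer below 0.1 N and value of joint carriage below 0.006 m), for 0.2 s.
3. the index plunger is gripped and pulled fully up (value of joint index_pin above 0.01 m and contact force between the fingers and index_pin above 2 N), for 0.2 s.
At the end, for the whole second after the job is handed in: The fingers hold the knob, pin more than 10 of its 12 mm up; the carriage is within 4 mm of its home stop, the boat still in its carrier; the thermometer stands at rest in its holster (within 10 mm of the middle, down to 4 mm, leaning under 10 degrees) (all of step 3 and value of joint carriage above 0.116 m and horizontal distance between thermometer and holster below 0.01 m and z of thermometer in the frame of holster below 0.01 m and angle between thermometer's own z axis and vertical below 0.17 rad and linear speed of thermometer below 0.02 m/s and x of boat in the frame of slide_base between -0.008 and 0.008 m and y of boat in the frame of slide_base between -0.077 and -0.05 m and height (world z) of boat between 0.05 and 0.057 m); the arm keeps its last pose, push and grip.
It fails at once if the pin dropped onto or dragged along the index bar while the carriage was on its way (value of joint index_pin below 0.0072 m and value of joint carriage between 0.015 and 0.112 m).
It fails at once if the thermometer struck or pressed on the slide or the boat (contact force between thermometer and slide_base above 2 N or contact force between thermometer and boat above 1 N).
It fails at once if a bystander was moved by more than 30 mm (distance of any of amber_bottle, beaker, bulb from where it was at the start of the episode above 0.03 m).
It also fails if it takes over 64 s, if anything falls off the work surface, if the arm or the gripper's body presses on something with over 40 N, if the wrist force passes 120 N, or if a joint passes its speed limit or range.

## Working session

There is one attempt and no reset: what is moved stays moved. The work goes in short steps, Python scripts to look and compute and a tool call to move; the robot and the scene stay as the last step left them, time stands still between calls to the robot, and variables do not carry over. Pictures are saved under pics/ and viewed, at most 10 in all, crops included, and the job is handed in when it is done.

Besides the shell and the picture viewer there is one more tool, called after "Call:" as name(argument=value, ...) on one line, values as JSON. arm_command: Moves the arm, as the interface text tells. Its arguments: {"type":"object","properties":{"plan":{"type":"array","items":{"type":"object","properties":{"dp":{"type":"array","items":{"type":"number"}},"spin":{"type":"number"}}}},"grip":{"type":"number"},"newtons":{"type":"number"}},"required":["plan"]}

```bash
mkdir -p pics
python3 - <<'E'
from workcell import manip, viewer, finder
import cv2, numpy as np
for c in ("scene","top"):
    im=viewer.camera(c); cv2.imwrite(f"pics/{c}0.png",im)
    p=viewer.camera_params(c); print(c,p['vertical_fov'],p['cx'],p['cy'],np.round(p['R'],3).tolist(),np.round(p['t'],3))
    for t in ["thermometer","holster","slide_base","boat","knob","amber_bottle","beaker","bulb"]:
        print(t,[(np.round(d['position'],3).tolist(),round(d['score'],2)) for d in finder.find_in(c,t)[:2]])
o=manip.get_obs();print({k:np.round(v,3) for k,v in o.items()})
E
```

```text
scene 43.09643115878336 280.2058645086622 219.42264941904853 [[-0.494, -0.869, 0.013], [-0.634, 0.35, -0.689], [0.595, -0.349, -0.724]] [0.259 0.366 1.153]
thermometer [([0.425, -0.33, 0.098], 0.94)]
holster [([0.422, -0.319, 0.006], 0.55)]
slide_base [([0.475, 0.032, 0.024], 0.77)]
boat [([0.52, 0.071, 0.06], 0.71)]
knob [([0.459, 0.028, 0.117], 0.46)]
amber_bottle [([0.477, 0.412, 0.081], 0.56)]
beaker [([0.442, 0.351, 0.044], 0.59)]
bulb [([0.571, -0.338, 0.047], 0.58)]
top 49.937007406213425 282.7902265235981 205.29797884597951 [[0.002, -1.0, 0.013], [-0.986, -0.004, -0.168], [0.168, -0.012, -0.986]] [0.008 0.529 1.486]
thermometer [([0.435, -0.328, 0.119], 0.53), ([0.496, 0.016, 0.009], 0.24)]
holster [([0.425, -0.323, 0.007], 0.65)]
slide_base [([0.497, 0.015, 0.008], 0.73)]
boat []
knob [([0.462, 0.025, 0.12], 0.53)]
amber_bottle [([0.491, 0.403, 0.088], 0.7)]
beaker [([0.448, 0.359, 0.026], 0.53)]
bulb [([0.46, 0.024, 0.119], 0.54), ([0.58, -0.341, 0.05], 0.5)]
{'clock': np.float64(0.9), 'joint_pos': array([ 1.157,  0.332, -0.065,  1.46 ,  0.022,  1.35 , -0.089]), 'joint_velocities': array([ 0.002,  0.002,  0.002,  0.001, -0.   , -0.   ,  0.   ]), 'tau': array([ 0.0000e+00, -6.2523e+01,  4.9000e-02, -3.9183e+01,  1.6000e-02,
        2.0000e-03,  0.0000e+00]), 'position': array([ 0.238, -0.578,  0.405]), 'ee_rot': array([0.981, 0.194, 0.   , 0.   ]), 'ft_force': array([-0.335,  0.019, -0.337]), 'torque': array([ 0.   , -0.002,  0.018]), 'grasp_force': np.float64(0.0), 'grip_width': np.float64(1.001)}
```

View pics/scene0.png

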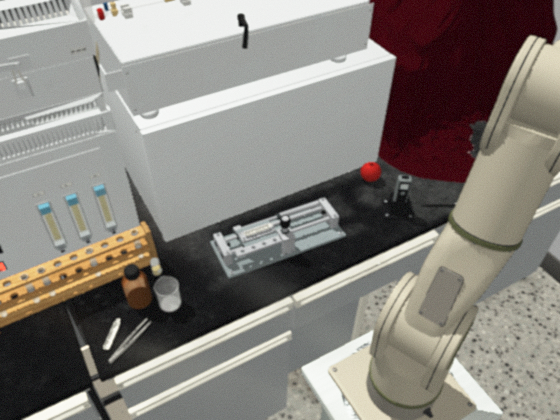

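View pics/top0.png

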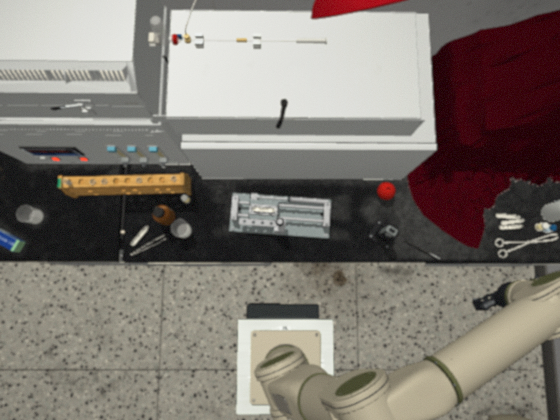

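The scene shows the slide around (280,235), the holster at (398,205), the bulb at (371,172), and the bottle and beaker at (150,290). The top view has the slide at (281,215) and the holster at (383,235). I'll enlarge crops of both.

Run:
```python
import cv2, numpy as np
s=cv2.imread("pics/scene0.png"); t=cv2.imread("pics/top0.png")
r=lambda im,x,y,w,h,k: cv2.resize(im[y:y+h,x:x+w],None,fx=k,fy=k,interpolation=cv2.INTER_CUBIC)
a=r(t,225,185,114,60,7); cv2.imwrite("pics/a.png",a)
b=np.hstack([r(t,360,215,50,50,8),r(s,375,160,50,70,8)[:400]] ) if 0 else None
c=np.zeros((560,800,3),np.uint8); c[:400,:400]=r(t,360,215,50,50,8); c[:560,400:]=r(s,375,160,50,70,8); cv2.imwrite("pics/b.png",c)
cv2.imwrite("pics/c.png",r(s,208,190,145,85,5.5))
```

```text
(no output)
```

View pics/a.png

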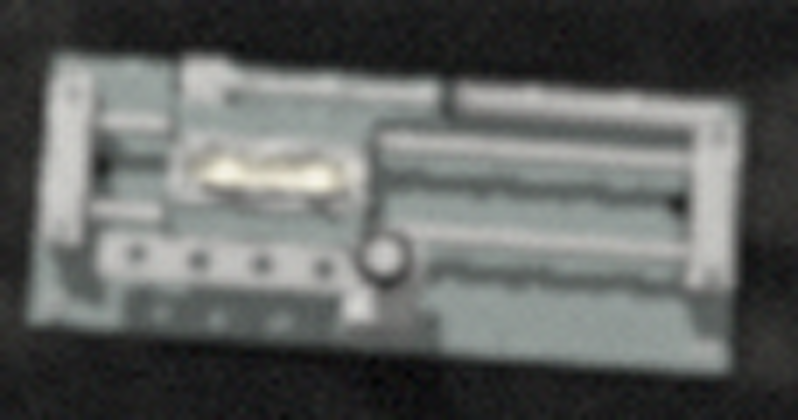

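View pics/b.png

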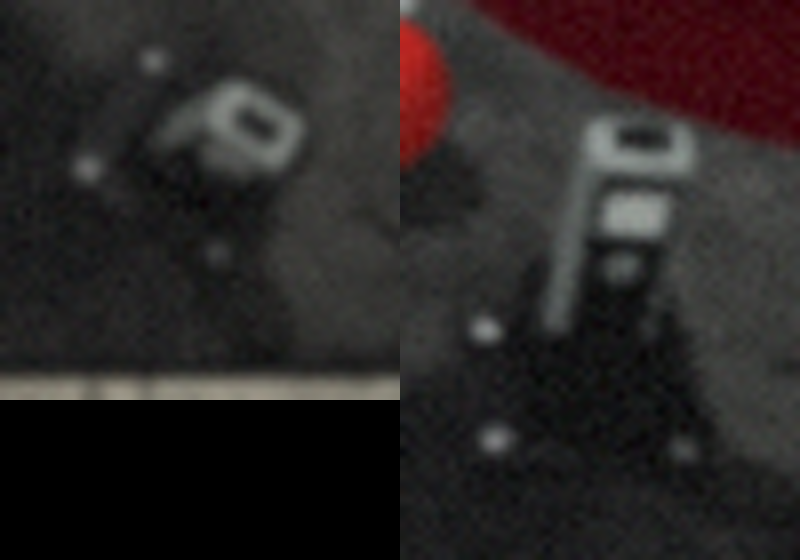

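View pics/c.png

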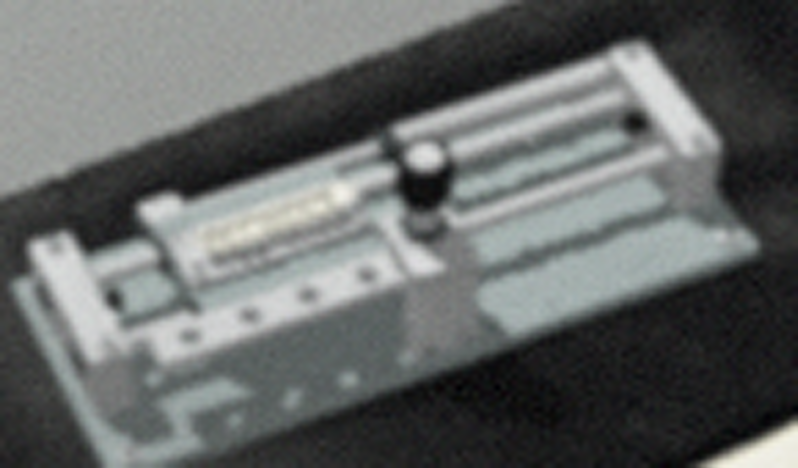

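```bash
cat > h.py <<'E'
import numpy as np
from workcell import manip, viewer, finder
def ray(c,px,z):
    p=viewer.camera_params(c);R=np.array(p['R']);t=np.array(p['t'])
    f=210/np.tan(np.radians(p['vertical_fov'])/2)
    C=-R.T@t; d=R.T@np.array([(px[0]-p['cx'])/f,(px[1]-p['cy'])/f,1])
    return C+d*(z-C[2])/d[2]
def un(q,x0,y0,k): return ((q[0]+.5)/k-.5+x0,(q[1]+.5)/k-.5+y0)
E
python3 - <<'E'
from h import *
P=lambda n,c,q,o,z: print(n,np.round(ray(c,un(q,*o),z)*1000,1)[:2])
A=(225,185,7);B=(360,215,8);S=(325,160,8);C=(208,190,5.5)
for q in [(52,55),(745,98),(28,325),(735,372)]: P("plate top","top",q,A,.01)
for q in [(12,283),(757,247),(100,468)]: P("plate scene","scene",q,C,.01)
for q in [(192,170),(345,178),(268,173)]: P("boat top","top",q,A,.063)
for q in [(205,243),(350,193),(278,217)]: P("boat scene","scene",q,C,.063)
P("knob top","top",(384,255),A,.12);P("knob scene","scene",(427,157),C,.12)
for q in [(235,78),(305,128),(278,172),(208,122)]: P("th top","top",q,B,.126-.008)
for q in [(590,118),(692,120),(695,175),(588,165)]: P("th scene","scene",q,(375-50,160,8),.118)
for q in [(153,60),(87,168),(217,252)]: P("screw top","top",q,B,.007)
for q in [(485,328),(495,438),(683,448)]: P("screw scene","scene",q,S,.007)
E
```

```text
plate top [579.3 186.5]
plate top [ 559.1 -158.6]
plate top [444.3 195.4]
plate top [ 422.4 -151.5]
plate scene [577.7 186.6]
plate scene [ 421.4 -145.1]
plate scene [454.7 198.1]
boat top [513.1 113.1]
boat top [509.5  39.9]
boat top [511.8  76.8]
boat scene [512.2 112.6]
boat scene [507.4  37.5]
boat scene [510.3  74.8]
knob top [464.8  21.4]
knob scene [463.6  21.6]
th top [ 455.7 -330.7]
th top [ 435.6 -358.1]
th top [ 417.9 -346.6]
th top [ 437.9 -319.2]
th scene [ 459.5 -333.9]
th scene [ 441.8 -364. ]
th scene [ 419.4 -347. ]
th scene [ 440.8 -318.3]
screw top [ 477.7 -323.1]
screw top [ 430.6 -293.1]
screw top [ 394.6 -347.9]
screw scene [ 477.1 -324. ]
screw scene [ 430.7 -293. ]
screw scene [ 394.5 -348.4]
```

```bash
cat >> h.py <<'E'
from scipy.spatial.transform import Rotation as Ro
def go(x,y,z,yaw=None):
    """remaining shift in present tool axes (mm); yaw = wanted world angle of tool y, deg, mod 180"""
    o=manip.get_obs(); R=Ro.from_quat(o['ee_rot']).as_matrix()
    d=R.T@(np.array([x,y,z])-1000*np.array(o['position']))
    a=np.degrees(np.arctan2(R[1,1],R[0,1])); s=0
    if yaw is not None: s=-np.radians((yaw-a+90)%180-90)
    print("dp",np.round(d,1),"spin",round(s,3),"tilt",np.round(R[:,2],3),"q7",round(o['joint_pos'][6],2),"t",o['clock'],"pos",np.round(o['position'],4),"F",np.round(o['ft_force'],1),"w",o['grip_width'],o['grasp_force'])
E
python3 -c "
from h import *
go(436,-336,405,-33.2)"
```

```text
dp [ 275.1 -148.3   -0.3] spin -0.601 tilt [ 0. -0. -1.] q7 -0.09 t 0.9 pos [ 0.2381 -0.5779  0.4047] F [-0.3  0.  -0.3] w 1.0011659927488323 0.0
```

Call:
arm_command(plan=[{"dp": [39, -21, 0]}, {"dp": [39, -21, 0]}, {"dp": [39, -21, 0]}, {"dp": [39, -21, 0]}, {"dp": [39, -21, 0]}], grip=-1, newtons=35)

```text
invalid input at $.plan[0]: expected keys dp, spin
```

Call:
arm_command(plan=[{"dp": [39, -21, 0], "spin": -0.12}, {"dp": [0, 0, 0], "spin": -0.12}, {"dp": [0, 0, 0], "spin": -0.12}, {"dp": [0, 0, 0], "spin": -0.12}, {"dp": [0, 0, 0], "spin": -0.12}])

```text
clock: 1.4
position: [0.2662, -0.5435, 0.4048]
ee_rot: [0.879, 0.478, -0.0, 0.0]
ft_force: [0.8, -0.6, -0.0]
grip_width: 1.003
grasp_force: 0.0
```

Call:
arm_command(plan=[{"dp": [0, 0, 0]}, {"dp": [0, 0, 0]}])

```text
invalid input at $.plan[0]: expected keys dp, spin
```

```bash
python3 -c "
from h import *
go(436,-336,255,-33.2)"
```

```text
dp [266.5  29.6 149.8] spin 0.005 tilt [ 0. -0. -1.] q7 0.43 t 1.4 pos [ 0.2662 -0.5435  0.4048] F [ 0.8 -0.6 -0. ] w 1.0028590506392963 0.0
```

Call:
arm_command(plan=[{"dp": [44, 5, 0], "spin": 0}, {"dp": [44, 5, 0], "spin": 0}, {"dp": [44, 5, 0], "spin": 0}, {"dp": [44, 5, 0], "spin": 0}, {"dp": [44, 5, 0], "spin": 0}], grip=-1, newtons=35)

```text
clock: 1.9
position: [0.4085, -0.3717, 0.405]
ee_rot: [0.88, 0.475, 0.0, 0.0]
ft_force: [0.7, 0.6, 0.7]
grip_width: 0.999
grasp_force: 0.0
```

Call:
arm_command(plan=[{"dp": [44, 5, 0], "spin": 0}, {"dp": [0, 0, 0], "spin": 0}, {"dp": [0, 0, 0], "spin": 0}])

```text
clock: 2.2
position: [0.4365, -0.3385, 0.4048]
ee_rot: [0.879, 0.476, -0.0, 0.0]
ft_force: [0.3, -0.5, -0.2]
grip_width: 1.001
grasp_force: 0.0
```

```bash
python3 -c "
from h import *
go(436,-336,260,-33.2)"
```

```text
dp [  1.9  -1.8 144.8] spin 0.002 tilt [ 0. -0. -1.] q7 -0.05 t 2.2 pos [ 0.4365 -0.3385  0.4048] F [ 0.3 -0.5 -0.2] w 1.0011768867265392 0.0
```

Call:
arm_command(plan=[{"dp": [2, -2, 40], "spin": 0}, {"dp": [0, 0, 40], "spin": 0}, {"dp": [0, 0, 40], "spin": 0}, {"dp": [0, 0, 26], "spin": 0}, {"dp": [0, 0, 0], "spin": 0}])

```text
clock: 2.7
position: [0.433, -0.3372, 0.2551]
ee_rot: [0.88, 0.474, -0.002, -0.003]
ft_force: [-0.8, -0.1, 0.3]
grip_width: 1.006
grasp_force: 0.0
```

Call:
arm_command(plan=[{"dp": [0, 0, 0], "spin": 0}, {"dp": [0, 0, 0], "spin": 0}, {"dp": [0, 0, 0], "spin": 0}, {"dp": [0, 0, 0], "spin": 0}, {"dp": [0, 0, 0], "spin": 0}], grip=1, newtons=35)

```text
clock: 3.2
position: [0.4357, -0.3367, 0.2598]
ee_rot: [0.88, 0.475, 0.0, 0.001]
ft_force: [-0.7, -0.1, 6.0]
grip_width: 0.277
grasp_force: 37.2
```

Call:
arm_command(plan=[{"dp": [0, 0, 0], "spin": 0}, {"dp": [0, 0, 0], "spin": 0}, {"dp": [0, 0, 0], "spin": 0}, {"dp": [0, 0, 0], "spin": 0}])

```text
clock: 3.6
position: [0.4357, -0.3367, 0.2598]
ee_rot: [0.88, 0.475, 0.0, 0.001]
ft_force: [-1.3, -0.1, 6.8]
grip_width: 0.28
grasp_force: 37.4
```

Run:
```python
from h import *
import cv2
go(436,-336,260,-33.2)
s=viewer.camera("scene");t=viewer.camera("top")
r=lambda im,x,y,w,h,k: cv2.resize(im[y:y+h,x:x+w],None,fx=k,fy=k,interpolation=cv2.INTER_CUBIC)
cv2.imwrite("pics/d.png",np.hstack([r(s,340,120,110,120,3.6),r(t,330,165,110,120,3.6)]))
```

```text
dp [ 0.8 -0.2 -0.2] spin -0.001 tilt [ 0.001 -0.001 -1.   ] q7 -0.1 t 3.6 pos [ 0.4357 -0.3367  0.2598] F [-1.3 -0.1  6.8] w 0.2799187971268372 37.44660794734955
```

View pics/d.png

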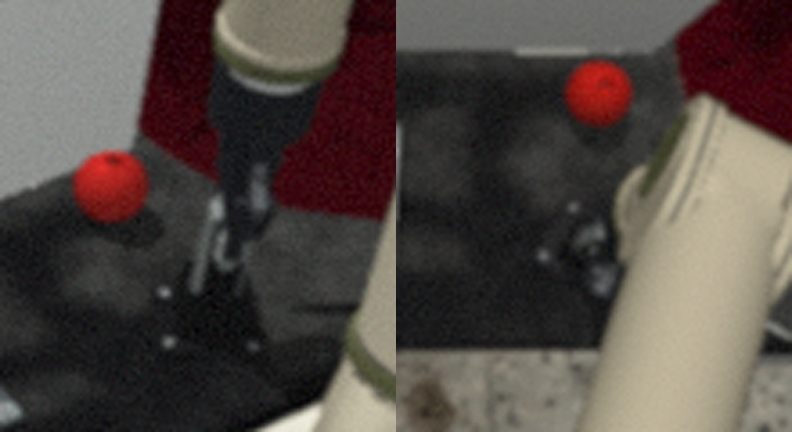

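The opening is 24 mm, so the thermometer is gripped, and the picture shows the fingers on its upper part. Lifting.

Call:
arm_command(plan=[{"dp": [0, 0, -20], "spin": 0}, {"dp": [0, 0, -30], "spin": 0}, {"dp": [0, 0, -30], "spin": 0}, {"dp": [0, 0, -30], "spin": 0}, {"dp": [0, 0, -20], "spin": 0}])

```text
clock: 4.2
position: [0.4355, -0.3364, 0.391]
ee_rot: [0.88, 0.475, 0.0, 0.001]
ft_force: [0.0, 0.2, -1.5]
grip_width: 0.273
grasp_force: 36.5
```

Call:
arm_command(plan=[{"dp": [0, 0, 0], "spin": 0}, {"dp": [0, 0, 0], "spin": 0}])

```text
clock: 4.4
position: [0.4352, -0.3364, 0.3882]
ee_rot: [0.88, 0.475, -0.0, -0.0]
ft_force: [-0.8, 1.1, -2.3]
grip_width: 0.273
grasp_force: 36.5
```

```bash
python3 -c "
from h import *
go(512,75,386)"
```

```text
dp [ 386.2 -161.2    2.2] spin 0 tilt [-0.  0. -1.] q7 -0.06 t 4.4 pos [ 0.4352 -0.3364  0.3882] F [-0.8  1.1 -2.3] w 0.2732252615294253 36.54172360897064
```

Call:
arm_command(plan=[{"dp": [20, -8, 0], "spin": 0}, {"dp": [32, -13, 0], "spin": 0}, {"dp": [36, -15, 0], "spin": 0}, {"dp": [36, -15, 0], "spin": 0}, {"dp": [36, -15, 0], "spin": 0}])

```text
clock: 4.9
position: [0.4674, -0.1649, 0.387]
ee_rot: [0.88, 0.475, -0.001, -0.001]
ft_force: [0.3, 0.4, -1.4]
grip_width: 0.274
grasp_force: 36.4
```

Call:
arm_command(plan=[{"dp": [36, -15, 0], "spin": 0}, {"dp": [36, -15, 0], "spin": 0}, {"dp": [36, -15, 0], "spin": 0}, {"dp": [36, -15, 0], "spin": 0}, {"dp": [36, -15, 0], "spin": 0}])

```text
clock: 5.4
position: [0.5033, 0.0267, 0.3871]
ee_rot: [0.88, 0.475, -0.001, -0.001]
ft_force: [1.0, -0.5, -1.9]
grip_width: 0.279
grasp_force: 36.4
```

Call:
arm_command(plan=[{"dp": [30, -13, 0], "spin": 0}, {"dp": [16, -7, 0], "spin": 0}, {"dp": [0, 0, 0], "spin": 0}, {"dp": [0, 0, 0], "spin": 0}])

```text
clock: 5.8
position: [0.5119, 0.0743, 0.3873]
ee_rot: [0.88, 0.476, -0.001, -0.0]
ft_force: [-0.2, -0.7, -0.9]
grip_width: 0.277
grasp_force: 36.4
```

Run:
```python
from h import *
import cv2
go(512,75,386)
s=viewer.camera("scene");t=viewer.camera("top")
r=lambda im,x,y,w,h,k: cv2.resize(im[y:y+h,x:x+w],None,fx=k,fy=k,interpolation=cv2.INTER_CUBIC)
cv2.imwrite("pics/e.png",np.hstack([r(s,200,150,150,130,5)]))
```

```text
dp [ 0.6 -0.3  1.3] spin 0 tilt [-0.002 -0.    -1.   ] q7 -0.89 t 5.8 pos [0.5119 0.0743 0.3873] F [-0.2 -0.7 -0.9] w 0.27722209383089114 36.390164494514465
```

View pics/e.png

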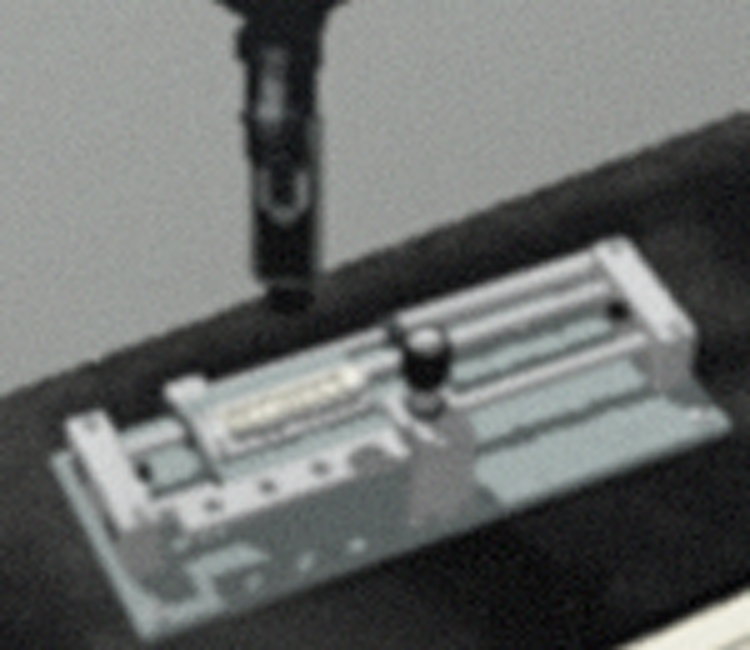

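The lens, at crop (290,305), sits directly above the boat's middle at (292,398), with clear air between them. I'll hold still here.

Call:
arm_command(plan=[{"dp": [0, 0, 0], "spin": 0}, {"dp": [0, 0, 0], "spin": 0}, {"dp": [0, 0, 0], "spin": 0}, {"dp": [0, 0, 0], "spin": 0}, {"dp": [0, 0, 0], "spin": 0}])

```text
clock: 6.4
position: [0.5122, 0.0746, 0.3887]
ee_rot: [0.88, 0.475, 0.0, 0.0]
ft_force: [0.1, 0.6, -0.6]
grip_width: 0.275
grasp_force: 36.4
```

Call:
arm_command(plan=[{"dp": [0, 0, 0], "spin": 0}, {"dp": [0, 0, 0], "spin": 0}, {"dp": [0, 0, 0], "spin": 0}, {"dp": [0, 0, 0], "spin": 0}, {"dp": [0, 0, 0], "spin": 0}])

```text
clock: 6.9
position: [0.5122, 0.0747, 0.3887]
ee_rot: [0.88, 0.475, 0.0, 0.0]
ft_force: [0.4, 0.1, -1.2]
grip_width: 0.275
grasp_force: 36.4
```

Call:
arm_command(plan=[{"dp": [0, 0, 0], "spin": 0}, {"dp": [0, 0, 0], "spin": 0}, {"dp": [0, 0, 0], "spin": 0}, {"dp": [0, 0, 0], "spin": 0}, {"dp": [0, 0, 0], "spin": 0}])

```text
clock: 7.4
position: [0.5122, 0.0746, 0.3887]
ee_rot: [0.88, 0.475, 0.0, 0.0]
ft_force: [0.2, -0.5, -1.2]
grip_width: 0.28
grasp_force: 36.4
```

Run:
```python
from h import *
p=ray("scene",un((290,303),200,150,5),.133);print(p)
go(435.6,-336.5,389,-33.2)
```

```text
[0.51027206 0.07502298 0.133     ]
dp [-3.859e+02  1.612e+02 -3.000e-01] spin -0.001 tilt [ 0. -0. -1.] q7 -0.9 t 7.4 pos [0.5122 0.0746 0.3887] F [ 0.2 -0.5 -1.2] w 0.2801321231201376 36.38987839221954
```

Call:
arm_command(plan=[{"dp": [-20, 8, 0], "spin": 0}, {"dp": [-32, 13, 0], "spin": 0}, {"dp": [-36, 15, 0], "spin": 0}, {"dp": [-36, 15, 0], "spin": 0}, {"dp": [-36, 15, 0], "spin": 0}])

```text
clock: 7.9
position: [0.4792, -0.0967, 0.3889]
ee_rot: [0.88, 0.475, 0.0, 0.0]
ft_force: [0.7, -0.8, -0.4]
grip_width: 0.275
grasp_force: 36.4
```

Call:
arm_command(plan=[{"dp": [-36, 15, 0], "spin": 0}, {"dp": [-36, 15, 0], "spin": 0}, {"dp": [-36, 15, 0], "spin": 0}, {"dp": [-36, 15, 0], "spin": 0}, {"dp": [-36, 15, 0], "spin": 0}])

```text
clock: 8.4
position: [0.4433, -0.2885, 0.3889]
ee_rot: [0.88, 0.475, 0.0, 0.0]
ft_force: [0.7, -0.5, -1.0]
grip_width: 0.278
grasp_force: 36.4
```

Call:
arm_command(plan=[{"dp": [-30, 13, 0], "spin": 0}, {"dp": [-16, 7, 0], "spin": 0}, {"dp": [0, 0, 0], "spin": 0}, {"dp": [0, 0, 0], "spin": 0}, {"dp": [0, 0, 0], "spin": 0}])

```text
clock: 8.9
position: [0.4361, -0.3348, 0.3888]
ee_rot: [0.879, 0.476, 0.0, -0.0]
ft_force: [0.2, 0.2, -0.8]
grip_width: 0.275
grasp_force: 36.3
```

Run:
```python
from h import *
go(435.6,-336.5,260,-33.2)
```

```text
dp [ -1.7   0.5 128.8] spin 0.002 tilt [ 0.  0. -1.] q7 -0.06 t 8.9 pos [ 0.4361 -0.3348  0.3888] F [ 0.2  0.2 -0.8] w 0.27466123000462855 36.34817183017731
```

Call:
arm_command(plan=[{"dp": [-1.7, 0.5, 25], "spin": 0}, {"dp": [0, 0, 30], "spin": 0}, {"dp": [0, 0, 20], "spin": 0}, {"dp": [0, 0, 0], "spin": 0}, {"dp": [0, 0, 0], "spin": 0}])

```text
clock: 9.4
position: [0.4354, -0.3374, 0.3145]
ee_rot: [0.879, 0.476, 0.0, 0.0]
ft_force: [1.2, -0.1, -0.5]
grip_width: 0.275
grasp_force: 36.3
```

Call:
arm_command(plan=[{"dp": [0, 0, 8], "spin": 0}, {"dp": [0, 0, 8], "spin": 0}, {"dp": [0, 0, 8], "spin": 0}, {"dp": [0, 0, 8], "spin": 0}, {"dp": [0, 0, 0], "spin": 0}])

```text
clock: 9.9
position: [0.4344, -0.3379, 0.2803]
ee_rot: [0.88, 0.475, -0.0, -0.001]
ft_force: [0.4, 0.2, -0.1]
grip_width: 0.275
grasp_force: 36.4
```

Run:
```python
from h import *
go(435.6,-336.5,260,-33.2)
```

```text
dp [ 1.8  0.2 20.3] spin -0.001 tilt [-0.002  0.001 -1.   ] q7 -0.09 t 9.9 pos [ 0.4344 -0.3379  0.2803] F [ 0.4  0.2 -0.1] w 0.2747110073001839 36.41341030597687
```

No contact, and it is going in cleanly. I'll continue to the floor.

Call:
arm_command(plan=[{"dp": [1, 0, 7], "spin": 0}, {"dp": [0, 0, 7], "spin": 0}, {"dp": [0, 0, 4], "spin": 0}, {"dp": [0, 0, 0], "spin": 0}, {"dp": [0, 0, 0], "spin": 0}])

```text
clock: 10.4
position: [0.4354, -0.3373, 0.2638]
ee_rot: [0.88, 0.475, 0.0, 0.0]
ft_force: [-0.1, -0.3, -1.6]
grip_width: 0.277
grasp_force: 36.4
```

Run:
```python
from h import *
go(435.6,-336.5,260,-33.2)
```

```text
dp [ 0.8 -0.3  3.8] spin -0.001 tilt [ 0. -0. -1.] q7 -0.09 t 10.4 pos [ 0.4354 -0.3373  0.2638] F [-0.1 -0.3 -1.6] w 0.27733863245206236 36.41557574272156
```

Call:
arm_command(plan=[{"dp": [0, 0, 2], "spin": 0}, {"dp": [0, 0, 2], "spin": 0}, {"dp": [0, 0, 0], "spin": 0}, {"dp": [0, 0, 0], "spin": 0}])

```text
clock: 10.8
position: [0.4355, -0.3374, 0.2598]
ee_rot: [0.88, 0.475, 0.0, 0.0]
ft_force: [-0.2, -0.4, -0.4]
grip_width: 0.277
grasp_force: 36.5
```

Call:
arm_command(plan=[{"dp": [0, 0, 0], "spin": 0}, {"dp": [0, 0, 0], "spin": 0}, {"dp": [0, 0, 0], "spin": 0}, {"dp": [0, 0, 0], "spin": 0}, {"dp": [0, 0, 0], "spin": 0}], grip=-1)

```text
clock: 11.3
position: [0.4354, -0.3373, 0.2597]
ee_rot: [0.88, 0.475, 0.0, 0.0]
ft_force: [-0.2, -0.1, -0.7]
grip_width: 1.001
grasp_force: 0.0
```

Call:
arm_command(plan=[{"dp": [0, 0, 0], "spin": 0}, {"dp": [0, 0, 0], "spin": 0}, {"dp": [0, 0, 0], "spin": 0}, {"dp": [0, 0, 0], "spin": 0}, {"dp": [0, 0, -5], "spin": 0}])

```text
clock: 11.8
position: [0.4352, -0.3372, 0.2643]
ee_rot: [0.88, 0.475, -0.0, -0.001]
ft_force: [0.4, 0.2, -0.5]
grip_width: 1.001
grasp_force: 0.0
```

Call:
arm_command(plan=[{"dp": [0, 0, -25], "spin": 0}, {"dp": [0, 0, -35], "spin": 0}, {"dp": [0, 0, -35], "spin": 0}, {"dp": [0, 0, -25], "spin": 0}, {"dp": [0, 0, 0], "spin": 0}])

```text
clock: 12.3
position: [0.4361, -0.3376, 0.3891]
ee_rot: [0.88, 0.475, 0.001, 0.003]
ft_force: [0.1, -0.3, -0.6]
grip_width: 0.998
grasp_force: 0.0
```

Run:
```python
from h import *
import cv2
go(464,21.5,385,86.4)
s=viewer.camera("scene")
r=lambda im,x,y,w,h,k: cv2.resize(im[y:y+h,x:x+w],None,fx=k,fy=k,interpolation=cv2.INTER_CUBIC)
cv2.imwrite("pics/f.png",r(s,340,100,110,140,4))
```

```text
dp [ 315.6 -173.4    2.8] spin 1.054 tilt [ 0.005 -0.004 -1.   ] q7 -0.06 t 12.3 pos [ 0.4361 -0.3376  0.3891] F [ 0.1 -0.3 -0.6] w 0.9983053632342282 0.0
```

View pics/f.png

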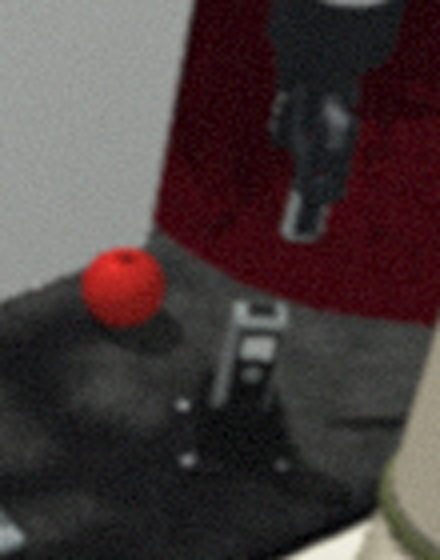

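The thermometer stands upright in the holster, crop (258,350), and has been let go. Moving to the knob.

Call:
arm_command(plan=[{"dp": [35, -19, 0], "spin": 0}, {"dp": [35, -19, 0], "spin": 0}, {"dp": [35, -19, 0], "spin": 0}, {"dp": [35, -19, 0], "spin": 0}, {"dp": [35, -19, 0], "spin": 0}], grip=-0.3)

```text
clock: 12.85
position: [0.4514, -0.1373, 0.3837]
ee_rot: [0.88, 0.475, -0.001, -0.0]
ft_force: [1.1, 0.5, 0.1]
grip_width: 0.651
grasp_force: 0.0
```

Call:
arm_command(plan=[{"dp": [35, -19, 0], "spin": 0}, {"dp": [35, -19, 0], "spin": 0}, {"dp": [35, -19, 0], "spin": 0}, {"dp": [35, -19, 0], "spin": 0}, {"dp": [0, 0, 0], "spin": 0.12}])

```text
clock: 13.35
position: [0.4645, 0.0253, 0.3841]
ee_rot: [0.905, 0.425, 0.0, -0.001]
ft_force: [-0.5, -1.1, -0.0]
grip_width: 0.655
grasp_force: 0.0
```

Call:
arm_command(plan=[{"dp": [0, 0, 0], "spin": 0.12}, {"dp": [0, 0, 0], "spin": 0.12}, {"dp": [0, 0, 0], "spin": 0.12}, {"dp": [0, 0, 0], "spin": 0.12}, {"dp": [0, 0, 0], "spin": 0.12}])

```text
clock: 13.85
position: [0.4647, 0.0198, 0.3837]
ee_rot: [0.991, 0.133, -0.001, -0.0]
ft_force: [-0.8, -0.8, 0.3]
grip_width: 0.651
grasp_force: 0.0
```

Call:
arm_command(plan=[{"dp": [0, 0, 0], "spin": 0}, {"dp": [0, 0, 0], "spin": 0}, {"dp": [0, 0, 0], "spin": 0}])

```text
clock: 14.15
position: [0.4649, 0.0199, 0.3844]
ee_rot: [0.991, 0.136, -0.0, -0.0]
ft_force: [0.4, 0.1, 0.6]
grip_width: 0.65
grasp_force: 0.0
```

Run:
```python
from h import *
go(464,21.5,263,-76)
```

```text
dp [ -0.3  -1.8 121.4] spin 0.029 tilt [-0. -0. -1.] q7 -1.45 t 14.15 pos [0.4649 0.0199 0.3844] F [0.4 0.1 0.6] w 0.6497031448847691 0.0
```

Call:
arm_command(plan=[{"dp": [0, -2, 30], "spin": 0}, {"dp": [0, 0, 30], "spin": 0}, {"dp": [0, 0, 25], "spin": 0}, {"dp": [0, 0, 20], "spin": 0}, {"dp": [0, 0, 16], "spin": 0}])

```text
clock: 14.65
position: [0.4641, 0.0217, 0.2623]
ee_rot: [0.991, 0.136, -0.001, -0.0]
ft_force: [-0.1, -0.2, 0.2]
grip_width: 0.651
grasp_force: 0.0
```

Call:
arm_command(plan=[{"dp": [0, 0, 0], "spin": 0}, {"dp": [0, 0, 0], "spin": 0}, {"dp": [0, 0, 0], "spin": 0}])

```text
clock: 14.95
position: [0.4648, 0.0219, 0.2647]
ee_rot: [0.991, 0.135, 0.001, 0.0]
ft_force: [0.4, 0.1, 0.9]
grip_width: 0.648
grasp_force: 0.0
```

Call:
arm_command(plan=[{"dp": [0, 0, 0], "spin": 0}, {"dp": [0, 0, 0], "spin": 0}, {"dp": [0, 0, 0], "spin": 0}, {"dp": [0, 0, 0], "spin": 0}, {"dp": [0, 0, 0], "spin": 0}], grip=1, newtons=70)

```text
clock: 15.45
position: [0.4649, 0.0212, 0.2647]
ee_rot: [0.991, 0.135, 0.001, 0.001]
ft_force: [-1.3, -4.3, 8.0]
grip_width: 0.287
grasp_force: 68.3
```

Run:
```python
from h import *
go(464,21.5,263,-76)
```

```text
dp [-0.7 -0.5  1.7] spin 0.026 tilt [ 0.001 -0.001 -1.   ] q7 -1.55 t 15.45 pos [0.4649 0.0212 0.2647] F [-1.3 -4.3  8. ] w 0.2871787570037503 68.25554251670837
```

Call:
arm_command(plan=[{"dp": [0, 0, -2.5], "spin": 0}, {"dp": [0, 0, -2.5], "spin": 0}, {"dp": [0, 0, 0], "spin": 0}, {"dp": [0, 0, 0], "spin": 0}])

```text
clock: 15.85
position: [0.4648, 0.0211, 0.2689]
ee_rot: [0.991, 0.135, 0.001, 0.0]
ft_force: [3.8, -3.9, -5.0]
grip_width: 0.283
grasp_force: 69.3
```

Call:
arm_command(plan=[{"dp": [0, 0, -9], "spin": 0}, {"dp": [0, 0, 0], "spin": 0}, {"dp": [0, 0, 0], "spin": 0}])

```text
clock: 16.15
position: [0.4647, 0.021, 0.277]
ee_rot: [0.991, 0.135, 0.001, 0.0]
ft_force: [10.4, -2.2, -18.0]
grip_width: 0.279
grasp_force: 82.9
```

Call:
arm_command(plan=[{"dp": [0, 0, 0], "spin": 0}, {"dp": [0, 0, 0], "spin": 0}, {"dp": [0, 0, 0], "spin": 0}, {"dp": [0, 0, 0], "spin": 0}, {"dp": [0, 0, 0], "spin": 0}])

```text
clock: 16.65
position: [0.4647, 0.021, 0.277]
ee_rot: [0.991, 0.135, 0.001, 0.0]
ft_force: [10.0, -3.0, -17.5]
grip_width: 0.279
grasp_force: 82.9
```

Call:
arm_command(plan=[{"dp": [0, 0, 0], "spin": 0}, {"dp": [0, 0, 0], "spin": 0}, {"dp": [0, 0, 0], "spin": 0}, {"dp": [0, 0, 0], "spin": 0}, {"dp": [0, 0, 0], "spin": 0}])

```text
clock: 17.15
position: [0.4647, 0.021, 0.277]
ee_rot: [0.991, 0.135, 0.001, 0.0]
ft_force: [10.4, -2.7, -18.4]
grip_width: 0.277
grasp_force: 82.9
```

Call:
arm_command(plan=[{"dp": [0, 0, 0], "spin": 0}, {"dp": [0, 0, 0], "spin": 0}, {"dp": [0, 0, 0], "spin": 0}, {"dp": [0, 0, 0], "spin": 0}, {"dp": [0, 0, 0], "spin": 0}])

```text
clock: 17.65
position: [0.4647, 0.021, 0.277]
ee_rot: [0.991, 0.135, 0.001, 0.0]
ft_force: [10.4, -2.8, -16.4]
grip_width: 0.275
grasp_force: 82.9
```

Call:
arm_command(plan=[{"dp": [0, 0, 0], "spin": 0}, {"dp": [0, 0, 0], "spin": 0}, {"dp": [0, 0, 0], "spin": 0}, {"dp": [0, 0, 0], "spin": 0}, {"dp": [0, 0, 0], "spin": 0}])

```text
clock: 18.15
position: [0.4647, 0.021, 0.277]
ee_rot: [0.991, 0.135, 0.001, 0.0]
ft_force: [10.5, -2.8, -17.9]
grip_width: 0.281
grasp_force: 82.9
```

Call:
arm_command(plan=[{"dp": [0, 0, 0], "spin": 0}, {"dp": [0, 0, 0], "spin": 0}, {"dp": [0, 0, 0], "spin": 0}, {"dp": [0, 0, 0], "spin": 0}, {"dp": [0, 0, 0], "spin": 0}])

```text
clock: 18.65
position: [0.4647, 0.021, 0.2769]
ee_rot: [0.991, 0.135, 0.001, 0.0]
ft_force: [10.3, -3.6, -17.8]
grip_width: 0.278
grasp_force: 82.9
```

Run:
```python
from h import *
import cv2
go(464,21.5,277,-76)
s=viewer.camera("scene")
r=lambda im,x,y,w,h,k: cv2.resize(im[y:y+h,x:x+w],None,fx=k,fy=k,interpolation=cv2.INTER_CUBIC)
cv2.imwrite("pics/g.png",r(s,200,130,220,150,3.6))
```

```text
dp [-0.6 -0.7 -0.1] spin 0.026 tilt [ 0.001 -0.    -1.   ] q7 -1.53 t 18.65 pos [0.4647 0.021  0.2769] F [ 10.3  -3.6 -17.8] w 0.27806644308759054 82.87750840187073
```

View pics/g.png

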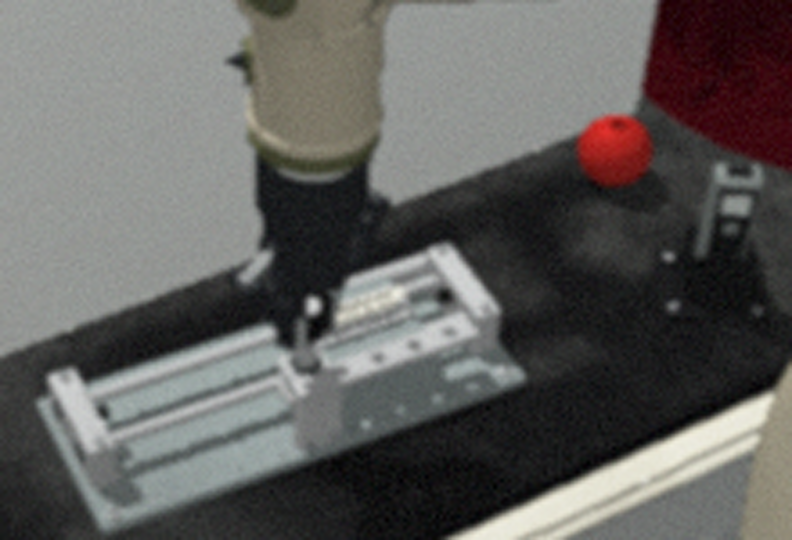

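The carriage is at the load end, with the boat's end at crop (408,290). The knob is held up and the thermometer is upright in its holster at (735,210). One check of the boat's position, then I'll hand in.

Run:
```python
from h import *
p=ray("scene",un((409,291),200,130,3.6),.063)*1000
d=p[:2]-np.array([510.3,17.4]); print("boat end own y",d@[.063,.998],"x",d@[.998,-.063], "expected -41-(50..77)")
```

```text
boat end own y -105.04823437028301 x -5.152537403878887 expected -41-(50..77)
```

```bash
python3 -c "
from workcell import manip
print(manip.hand_in())"
```

```text
the job is handed in; nothing more can be done
None
```

The job is handed in (no verdict was returned): the boat was checked with the thermometer held over it for over a second, the thermometer is back upright in its holster, the carriage ran home in one go, and the gripper is still holding the knob fully up with the bottle, beaker and bulb not touched.

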